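Line up the paint pots by size on the studio plank

ROBOT

A 6-joint arm with a two-finger parallel gripper is mounted at the origin on the work surface. World frame = base frame: x ahead of the robot, y to its left, z up, the work surface at z = 0. Lengths are in m, angles in rad, forces in N, time in s.
With the tool pointing down it reaches from about 0.375 to 0.9 m from the base axis. Payload 3.1 kg.
Tool frame: the origin (TCP) lies between the finger pads; the fingertips stand 22 mm ahead of it and the grasp point (between the pads) lies 3 mm ahead of it; z points along the fingers, y is the direction in which the jaws open and shut (so a half turn about z gives the same grasp; the last joint's range is limited). The gripper opens to 85 mm and grips with 20 to 120 N. Pads are 22 mm wide; open, the fingers measure 114 mm over their backs; the gripper's body (76 mm by 85 mm) begins 54 mm behind the grasp point. The pads swing forward as they close: fully open they stand 13 mm farther back than shut.
Start: joints at [1.004, 0.527, 1.433, -0, 1.181, -0.178], TCP at [0.236, 0.579, 0.253] pointing down, gripper open.
Joint ranges: [-3.08, 3.08], [-0.75, 2.2], [0.22, 2.44], [-1.43, 4.57], [0, 2.65], [-2.85, 2.85]. Speed limits (rad/s): [2.79, 2.79, 3.14, 3.14, 3.14, 3.14].

INTERFACE

Orientations are given as a unit quaternion [x, y, z, w].
In Python, from station import status, snapshot, manip gives the robot as it stands.
- The arm moves only by the tool move_arm, never from a script. Its argument "plan" is a list that holds one entry, the list of rows, each a list of 7 numbers: the turn, a rotation vector about the tool's x, y, z scaled (see below), then the shift along the tool's x, y, z scaled (see below), then the closure, from 0 (fully open) to 1 (shut). A call has exactly 8 rows; each row is the pose to reach, as a shift and turn from the pose commanded when the call began, along the tool's axes at that moment; what a row does not reach only later rows make up. The controller multiplies each number of a shift by 100 mm and each number of a turn by pi/4 rad. A row lasts 1/8 s, in which the tool goes at most 62.5 mm and 10.7 degrees, less where a joint would pass 70% of its speed; a pose out of reach is approached as far as the arm can. A call with a number of a shift or a turn outside -1 to 1 is refused whole. A call with a gripper value outside its range is refused whole. The fingers move at their own pace and stop on an object; "force" is the grip in N (left out, the last holds). Time passes only in rows, so rows that repeat a pose let the fingers close, or fill a call up. It gives the time, the measured TCP pose, the force and the opening at its end, in the units of the state.
- status.sense(): the state, without advancing time (a new reading comes with each control period).
- snapshot(name): name is "scene" or "top" or "wrist"; returns a dict with "img" (420x560x3 uint8, red, green, blue), "depth" (420x560 float32, m along the optical axis (not along the pixel's ray), 0 where there is no reading), "mtx" (3x3 intrinsics, pixels), "T" (4x4, takes a point from camera to world coordinates). Camera axes: x right, y up, looking along -z (the intrinsics and any distortion apply to the point x, -y, -z); pixel columns grow to the right and rows downward; lengths in m; the calibration is good to about 2 mm. A picture is of the moment at which its call begins.
- manip.sign_off(): hands the job in, once; it reports no verdict.
The state is a dict: "t": time; "q": joint angles; "qd": joint speeds; "tau": joint torques, N m; "tcp_pos": TCP position; "tool_rot": TCP orientation; "force": force on the tool from outside, world axes, zero at the start; "ft_torque": the same for the moment, N m; "finger_gap": opening from 0.0 (shut) to 1.0 (fully open).
Only numpy, scipy, OpenCV 4.12 (cv2) and the standard library are available. Lean on these libraries where they do the work, as an engineer would, in place of code of your own. Each camera call takes 0.05 s, during which the arm holds its last target. There are 200 camera calls.

TASK

Tidy the four lidded paint pots into a row by size on the wooden plank: stand one upright on the middle of each cork disc, the largest on the disc next to the open blue water pot and each following disc holding the next smaller, so that the smallest is farthest from the water pot. Leave the water pot where it stands, and let go of everything at the end.

Things in the scene. Friction and masses are not known exactly. Their poses are not given: they have to be found in the camera images.
- pot_xl: the largest of the four paint pots: an upright closed cylinder, white with a black lid of the same width, 54 mm in diameter and 58 mm tall. Loose, rigid. Origin: centre of its underside; z up along its axis.
- pot_l: the second largest of the four paint pots: an upright closed cylinder, white with a black lid of the same width, 46 mm in diameter and 50 mm tall. Loose, rigid. Origin: centre of its underside; z up along its axis.
- pot_m: the third largest of the four paint pots: an upright closed cylinder, white with a black lid of the same width, 38 mm in diameter and 42 mm tall. Loose, rigid. Origin: centre of its underside; z up along its axis.
- pot_s: the smallest of the four paint pots: an upright closed cylinder, white with a black lid of the same width, 30 mm in diameter and 34 mm tall. Loose, rigid. Origin: centre of its underside; z up along its axis.
- mark_a: cork disc, one end of the row; 68 mm in diameter, 3 mm thick, fixed on top of the low wooden plank (88 x 316 mm, 8 mm high, fixed on the table). The four discs a, b, c, d stand in this order in one straight line, 76 mm apart. Origin: centre of the disc's underside, 8 mm above the table, so that the face a pot stands on is 3 mm above the origin; y runs along the row from a to d, x across it, z up.
- mark_b: cork disc, next to disc a; 68 mm in diameter, 3 mm thick, fixed on top of the low wooden plank (88 x 316 mm, 8 mm high, fixed on the table). The four discs a, b, c, d stand in this order in one straight line, 76 mm apart. Origin: centre of the disc's underside, 8 mm above the table, so that the face a pot stands on is 3 mm above the origin; y runs along the row from a to d, x across it, z up.
- mark_c: cork disc, next to disc d; 68 mm in diameter, 3 mm thick, fixed on top of the low wooden plank (88 x 316 mm, 8 mm high, fixed on the table). The four discs a, b, c, d stand in this order in one straight line, 76 mm apart. Origin: centre of the disc's underside, 8 mm above the table, so that the face a pot stands on is 3 mm above the origin; y runs along the row from a to d, x across it, z up.
- mark_d: cork disc, the other end of the row; 68 mm in diameter, 3 mm thick, fixed on top of the low wooden plank (88 x 316 mm, 8 mm high, fixed on the table). The four discs a, b, c, d stand in this order in one straight line, 76 mm apart. Origin: centre of the disc's underside, 8 mm above the table, so that the face a pot stands on is 3 mm above the origin; y runs along the row from a to d, x across it, z up.
- water_pot: empty open blue-glazed ceramic cup, 84 mm wide at the rim, 55 mm tall, 350 g, loose, standing on the table beyond one end of the plank, its axis about 96 mm from the centre of the nearest disc. It is beside disc a in some starts and beside disc d in others (a paper tape roll, 84 mm wide and 24 mm high, lies beyond the other end). Origin: centre of its underside.

How it is judged:
At the end, for the whole second after the job is handed in: Counting from the disc beside the water pot, the discs hold the 54, 46, 38 and 30 mm pots: each stands on its disc (underside no more than 4 mm above the disc's face), within 12 mm of its centre, upright within 0.08 rad, released and at rest (((horizontal distance between water_pot and mark_a below 0.15 m and horizontal distance between pot_xl and mark_a below 0.012 m and z of pot_xl in the frame of mark_a below 0.007 m and horizontal distance between pot_l and mark_b below 0.012 m and z of pot_l in the frame of mark_b below 0.007 m and horizontal distance between pot_m and mark_c below 0.012 m and z of pot_m in the frame of mark_c below 0.007 m and horizontal distance between pot_s and mark_d below 0.012 m and z of pot_s in the frame of mark_d below 0.007 m) or (horizontal distance between water_pot and mark_d below 0.15 m and horizontal distance between pot_xl and mark_d below 0.012 m and z of pot_xl in the frame of mark_d below 0.007 m and horizontal distance between pot_l and mark_c below 0.012 m and z of pot_l in the frame of mark_c below 0.007 m and horizontal distance between pot_m and mark_b below 0.012 m and z of pot_m in the frame of mark_b below 0.007 m and horizontal distance between pot_s and mark_a below 0.012 m and z of pot_s in the frame of mark_a below 0.007 m)) and angle between each of pot_xl, pot_l, pot_m, pot_s's own z axis and vertical below 0.08 rad and linear speed of each of pot_xl, pot_l, pot_m, pot_s below 0.01 m/s and contact force between each of pot_xl, pot_l, pot_m, pot_s and the fingers below 0.05 N); the robot touches nothing.
It fails at once if the water pot is shifted by more than 20 mm (distance of water_pot from where it was at the start of the episode above 0.02 m).
It also fails if it takes over 106 s, if anything falls off the work surface, if the arm or the gripper's body presses on something with over 40 N, if the wrist force passes 120 N, or if a joint passes its speed limit or range.

## Working session

There is one attempt and no reset: what is moved stays moved. The work goes in short steps, Python scripts to look and compute and a tool call to move; the robot and the scene stay as the last step left them, time stands still between calls to the robot, and variables do not carry over. Pictures are saved under pics/ and viewed, on a budget of 14 in all, crops included, one or two more only if the job needs it, and the job is handed in when it is done.

Besides the shell and the picture viewer there is one more tool, called after "Request:" in YAML: its name, and indented under it one key for each argument. move_arm: Moves the arm, as the interface text tells. Its arguments: {"type":"object","properties":{"plan":{"type":"array"},"force":{"type":"number"}},"required":["plan"]}

```bash
mkdir -p pics; ls; python3 - <<'E'
from station import status, snapshot
import cv2,numpy as np
print(status.sense())
for n in("scene","top"):
    s=snapshot(n);np.savez(n+"0.npz",**s);cv2.imwrite(f"pics/{n}0.png",s["img"][:,:,::-1]);print(n,s["mtx"],s["T"])
E
```

```text
pics
{'t': 0.0, 'q': array([ 1.00448654e+00,  5.28502587e-01,  1.43391196e+00, -1.11551091e-05,
        1.18139250e+00, -1.78496012e-01]), 'qd': array([ 0.00011694,  0.00130244,  0.00101294, -0.00119757, -0.0002013 ,
       -0.00138503]), 'tau': array([ 1.39466642e-04, -4.42335677e+01, -1.78031731e+01, -4.45349451e-05,
        8.27710668e-03, -2.56883261e-06]), 'tcp_pos': array([0.23595938, 0.57801984, 0.25230812]), 'tool_rot': array([ 1.92691821e-01,  9.81258700e-01, -1.03318332e-03, -3.98055348e-04]), 'force': array([-0.20040763, -0.18989715,  0.46083009]), 'ft_torque': array([ 0.03952052,  0.01648706, -0.03280813]), 'finger_gap': 1.0000021234998822}
scene [[517.40524658   0.         276.0107901 ]
 [  0.         517.40524658 207.73013677]
 [  0.           0.           1.        ]] [[-0.11893158 -0.81779211  0.56309089  1.05788221]
 [ 0.99285466 -0.1035162   0.05936348  0.07231421]
 [ 0.00974204  0.5661276   0.82426005  0.7523719 ]
 [ 0.          0.          0.          1.        ]]
top [[509.16180021   0.         270.37819669]
 [  0.         509.16180021 212.16507594]
 [  0.           0.           1.        ]] [[ 0.01396749  0.99587685 -0.08963374  0.47539516]
 [-0.99985619  0.01477286  0.00832794  0.02772763]
 [ 0.00961775  0.08950453  0.99593998  1.00999712]
 [ 0.          0.          0.          1.        ]]
```

View pics/top0.png

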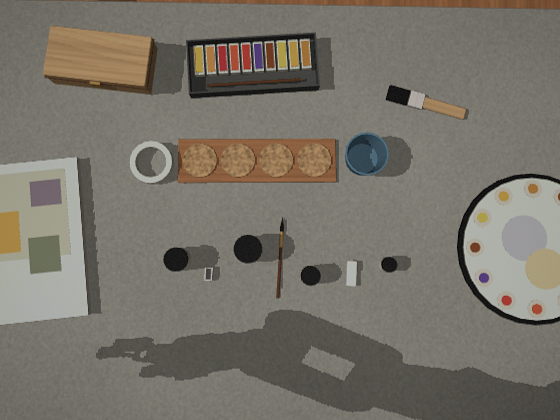

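View pics/scene0.png

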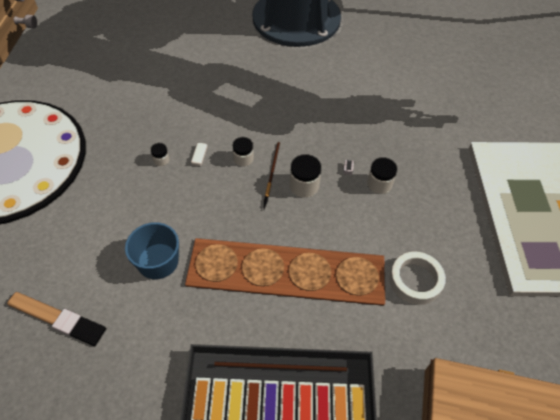

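The top view shows the lids at about (176,259), (248,249), (311,275) and (389,264). The discs are at (199,160), (238,160), (276,160) and (314,160). The blue cup at (366,153) stands next to the right-hand disc, so the largest pot goes on that one. The scene view agrees.

```bash
cat > h.py <<'E'
import numpy as np,cv2
def ray(s,u,v,z):
    K,T=s["mtx"],s["T"]; d=T[:3,:3]@np.array([(u-K[0,2])/K[0,0],-(v-K[1,2])/K[1,1],-1.])
    o=T[:3,3]; return o+d*(z-o[2])/d[2]
def blob(mask,u,v,r):
    m=np.zeros_like(mask); cv2.circle(m,(int(u),int(v)),r,255,-1); m&=mask
    m=cv2.morphologyEx(m,cv2.MORPH_CLOSE,np.ones((5,5),np.uint8))
    c=max(cv2.findContours(m,cv2.RETR_EXTERNAL,cv2.CHAIN_APPROX_NONE)[0],key=cv2.contourArea)
    c=cv2.convexHull(c); return c
def fit(s,c,z):
    P=np.array([ray(s,x,y,z)[:2] for x,y in c[:,0,:]],np.float32)
    (x,y),r=cv2.minEnclosingCircle(P); m=cv2.moments(P.reshape(-1,1,2))
    return [round(1000*k,1) for k in (m['m10']/m['m00'],m['m01']/m['m00'],2*r,2*np.sqrt(abs(m['m00'])/np.pi))]
def masks(s):
    h=cv2.cvtColor(s["img"],cv2.COLOR_RGB2HSV); g=s["img"].max(2)
    return (g<38).astype(np.uint8)*255, ((h[...,0]<25)&(h[...,1]>60)&(g>110)).astype(np.uint8)*255, ((h[...,0]>90)&(h[...,0]<125)&(h[...,1]>70)).astype(np.uint8)*255
E
python3 - <<'E'
from h import *
V={"top":dict(L=(176,259),XL=(248,249),M=(311,275),S=(389,264),d0=(199,160),d1=(238,160),d2=(276,160),d3=(314,160),w=(366,153)),
"scene":dict(L=(383,169),XL=(306,167),M=(243,146),S=(159,150),d0=(359,276),d1=(311,271),d2=(264,266),d3=(216,262),w=(154,250))}
Z=dict(XL=.058,L=.05,M=.042,S=.034,w=.055)
for n in V:
    s=dict(np.load(n+"0.npz")); dk,br,bl=masks(s); cv2.imwrite(f"/tmp/{n}.png",br)
    for k,(u,v) in V[n].items():
        m,r,z=(br,22 if n=="top" else 24,.011) if k[0]=='d' else (bl,30,.055) if k=='w' else (dk,19,Z[k])
        try:
            c=blob(m,u,v,r); pc=s["depth"][v,u]; K=s["mtx"]
            P=s["T"]@np.r_[(u-K[0,2])/K[0,0]*pc,-(v-K[1,2])/K[1,1]*pc,-pc,1]
            print(n,k,fit(s,c,z),"depthpt",(P[:3]*1000).round())
        except Exception as e: print(n,k,e)
E
```

```text
top L [471.3, 196.2, 45.4, np.float64(43.3)] depthpt [471. 196.  48.]
top XL [492.6, 61.4, 52.4, np.float64(50.5)] depthpt [492.  61.  56.]
top M [444.3, -57.0, 36.8, np.float64(34.9)] depthpt [444. -59.  40.]
top S [467.2, -208.4, 29.4, np.float64(27.4)] depthpt [ 467. -208.   35.]
top d0 [667.4, 161.4, 88.6, np.float64(85.7)] depthpt [667. 163.  11.]
top d1 [668.6, 85.1, 88.5, np.float64(87.0)] depthpt [669.  85.   7.]
top d2 [669.8, 9.6, 88.5, np.float64(87.1)] depthpt [669.  10.  13.]
top d3 [671.0, -65.7, 88.8, np.float64(86.9)] depthpt [671. -66.  10.]
top w [675.9, -161.4, 85.5, np.float64(81.9)] depthpt [ 688. -171.    3.]
scene L [472.5, 197.3, 49.2, np.float64(44.9)] depthpt [475. 196.  52.]
scene XL [493.6, 62.3, 56.8, np.float64(52.6)] depthpt [491.  63.  57.]
scene M [445.0, -55.9, 40.3, np.float64(36.2)] depthpt [444. -55.  40.]
scene S [468.1, -206.4, 33.1, np.float64(28.6)] depthpt [ 466. -206.   33.]
scene d0 [665.0, 165.9, 86.3, np.float64(79.0)] depthpt [665. 166.   8.]
scene d1 [665.7, 89.2, 85.7, np.float64(80.0)] depthpt [667.  89.  12.]
scene d2 [666.2, 13.0, 86.5, np.float64(80.6)] depthpt [667.  13.  11.]
scene d3 [668.5, -65.0, 88.1, np.float64(81.4)] depthpt [670. -65.  11.]
scene w [681.6, -157.6, 101.7, np.float64(89.4)] depthpt [ 658. -171.    6.]
```

```bash
python3 - <<'E'
from h import *
for n,box in (("top",(165,125,350,195)),("scene",(180,230,392,312))):
    s=dict(np.load(n+"0.npz")); h=cv2.cvtColor(s["img"],cv2.COLOR_RGB2HSV)
    m=((h[...,0]<20)&(h[...,1]>85)).astype(np.uint8)*255
    q=np.zeros_like(m); x0,y0,x1,y1=box; q[y0:y1,x0:x1]=m[y0:y1,x0:x1]
    q=cv2.morphologyEx(q,cv2.MORPH_CLOSE,np.ones((9,9))); q=cv2.morphologyEx(q,cv2.MORPH_OPEN,np.ones((5,5)))
    c=max(cv2.findContours(q,0,1)[0],key=cv2.contourArea)
    P=np.array([ray(s,x,y,.008)[:2]*1000 for x,y in c[:,0]],np.float32)
    r=cv2.minAreaRect(P); B=cv2.boxPoints(r); print(n,r)
    e=max((B[1]-B[0],B[2]-B[1]),key=np.linalg.norm); e/=np.linalg.norm(e); e*=-np.sign(e[1])
    print([(np.array(r[0])+e*k*38).round(1).tolist() for k in(-3,-1,1,3)])
    # cork discs: bright part
    g=s["img"][...,1]; D=((g>85)&(q>0)).astype(np.uint8)*255
    D=cv2.morphologyEx(D,cv2.MORPH_CLOSE,np.ones((5,5))); D=cv2.morphologyEx(D,cv2.MORPH_OPEN,np.ones((7,7)))
    for c in cv2.findContours(D,0,1)[0]:
        if cv2.contourArea(c)>200: print(" disc",fit(s,cv2.convexHull(c),.011))
E
```

```text
top ((668.7805786132812, 48.23297119140625), (86.78053283691406, 314.0762634277344), 0.9307330846786499)
[[666.9, 162.2], [668.2, 86.2], [669.4, 10.2], [670.6, -65.8]]
 disc [668.6, 49.1, 322.5, np.float64(184.3)]
scene ((668.4260864257812, 49.32441711425781), (89.6727066040039, 316.4779968261719), 1.0317132472991943)
[[666.4, 163.3], [667.7, 87.3], [669.1, 11.3], [670.5, -64.7]]
 disc [667.4, 48.3, 303.0, np.float64(175.6)]
```

Request:
move_arm:
  plan:
    - [[0, 0, 0.2, -0.2, -0.15, 0.1, 0], [0, 0, 0.4, -0.4, -0.3, 0.2, 0], [0, 0, 0.6, -0.6, -0.45, 0.3, 0], [0, 0, 0.8, -0.8, -0.6, 0.4, 0], [0, 0, 1.0, -1, -0.75, 0.5, 0], [0, 0, 1.0, -1, -0.75, 0.5, 0], [0, 0, 1.0, -1, -0.75, 0.5, 0], [0, 0, 1.0, -1, -0.75, 0.5, 0]]
  force: 40

```text
t: 1.1
tcp_pos: [0.3003, 0.4723, 0.2037]
tool_rot: [0.553, 0.833, 0.001, -0.0]
force: [0.3, -0.4, 0.1]
finger_gap: 1.003
```

Both views give the same plank (87–90 × 314–316 mm) and the pots agree within 2 mm.

Request:
move_arm:
  plan:
    - [[0, 0, 0.2, -0.3, 0.05, 0.1, 0], [0, 0, 0.4, -0.6, 0.1, 0.2, 0], [0, 0, 0.507, -0.9, 0.15, 0.3, 0], [0, 0, 0.507, -1, 0.2, 0.4, 0], [0, 0, 0.507, -1, 0.2, 0.4, 0], [0, 0, 0.507, -1, 0.2, 0.4, 0], [0, 0, 0.507, -1, 0.2, 0.4, 0], [0, 0, 0.507, -1, 0.2, 0.4, 0]]

```text
t: 2.1
tcp_pos: [0.3574, 0.3875, 0.1636]
tool_rot: [0.707, 0.707, 0.0, 0.0]
force: [0.3, -0.1, -0.5]
finger_gap: 0.996
```

Request:
move_arm:
  plan:
    - [[0, 0, 0, -0.3, 0.2, 0, 0], [0, 0, 0, -0.7, 0.5, 0, 0], [0, 0, 0, -1, 0.8, 0, 0], [0, 0, 0, -1, 1, 0, 0], [0, 0, 0, -1, 1, 0, 0], [0, 0, 0, -1, 1, 0, 0], [0, 0, 0, -1, 1, 0, 0], [0, 0, 0, -1, 1, 0, 0]]

```text
t: 3.1
tcp_pos: [0.4567, 0.2872, 0.1633]
tool_rot: [0.707, 0.707, -0.0, -0.0]
force: [-0.3, -0.7, 0.3]
finger_gap: 1.005
```

Request:
move_arm:
  plan:
    - [[0, 0, 0, -0.3, 0.05, 0, 0], [0, 0, 0, -0.6, 0.1, 0, 0], [0, 0, 0, -0.9, 0.15, 0.1, 0], [0, 0, 0, -0.905, 0.146, 0.3, 0], [0, 0, 0, -0.905, 0.146, 0.3, 0], [0, 0, 0, -0.905, 0.146, 0.3, 0], [0, 0, 0, -0.905, 0.146, 0.3, 0], [0, 0, 0, -0.905, 0.146, 0.3, 0]]

```text
t: 4.1
tcp_pos: [0.4724, 0.1967, 0.1339]
tool_rot: [0.707, 0.707, 0.0, 0.0]
force: [-0.0, 0.2, -0.1]
finger_gap: 1.001
```

```bash
python3 - <<'E'
from station import status, snapshot
import cv2,numpy as np
s=snapshot("wrist");np.savez("w1.npz",**s);cv2.imwrite("pics/w1.png",s["img"][:,:,::-1]);print(status.sense()["tcp_pos"],s["T"][:3,3])
E
```

```text
[0.47234794 0.19665286 0.13376293] [0.47254807 0.2653957  0.2545937 ]
```

View pics/w1.png

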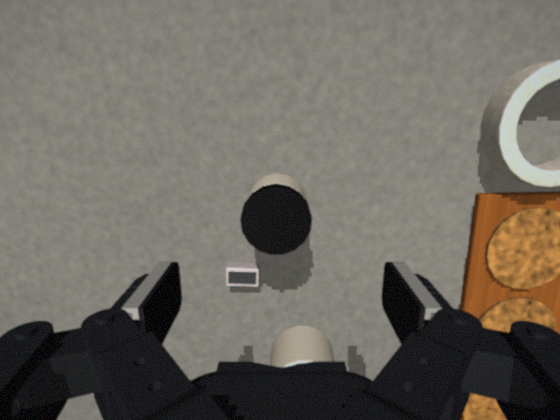

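The lid is at (276,219), between the jaws (their middle is about 281), and the sharpener at (242,276) is clear. I'll descend and grip.

Request:
move_arm:
  plan:
    - [[0, 0, 0, 0, 0, 0.25, 0], [0, 0, 0, 0, 0, 0.5, 0], [0, 0, 0, 0, 0, 0.75, 0], [0, 0, 0, 0, 0, 1, 0], [0, 0, 0, 0, 0, 1, 0.2], [0, 0, 0, 0, 0, 1, 0.4], [0, 0, 0, 0, 0, 1, 1], [0, 0, 0, 0, 0, 1, 1]]
  force: 40

```text
t: 5.15
tcp_pos: [0.4728, 0.1965, 0.0344]
tool_rot: [0.707, 0.707, 0.001, 0.001]
force: [-0.6, -0.2, 3.8]
finger_gap: 0.532
```

Request:
move_arm:
  plan:
    - [[0, 0, 0, 0, 0, 0, 1], [0, 0, 0, 0, 0, 0, 1], [0, 0, 0, 0, 0, -0.1, 1], [0, 0, 0, 0, 0, -0.3, 1], [0, 0, 0, 0, 0, -0.6, 1], [0, 0, 0, 0, 0, -0.9, 1], [0, 0, 0, 0, 0, -1, 1], [0, 0, 0, 0, 0, -1, 1]]

```text
t: 6.15
tcp_pos: [0.4723, 0.1963, 0.1338]
tool_rot: [0.707, 0.707, 0.0, 0.0]
force: [0.0, 0.3, -2.0]
finger_gap: 0.529
```

Request:
move_arm:
  plan:
    - [[0, 0, 0, -0.1, 0.1, 0, 1], [0, 0, 0, -0.3, 0.3, 0, 1], [0, 0, 0, -0.5, 0.5, 0, 1], [0, 0, 0, -0.7, 0.7, 0, 1], [0, 0, 0, -0.9, 0.9, 0, 1], [0, 0, 0, -1, 1, 0, 1], [0, 0, 0, -1, 1, 0, 1], [0, 0, 0, -1, 1, 0, 1]]

```text
t: 7.15
tcp_pos: [0.5709, 0.0967, 0.1327]
tool_rot: [0.707, 0.707, -0.001, -0.001]
force: [-0.1, 0.5, -0.7]
finger_gap: 0.526
```

Request:
move_arm:
  plan:
    - [[0, 0, 0, -0.1, 0.1, 0, 1], [0, 0, 0, -0.3, 0.3, 0, 1], [0, 0, 0, -0.5, 0.5, 0, 1], [0, 0, 0, -0.7, 0.7, 0, 1], [0, 0, 0, -0.855, 0.9, 0, 1], [0, 0, 0, -0.855, 0.97, 0, 1], [0, 0, 0, -0.855, 0.97, 0, 1], [0, 0, 0, -0.855, 0.97, 0, 1]]

```text
t: 8.15
tcp_pos: [0.6679, 0.0117, 0.1331]
tool_rot: [0.707, 0.707, -0.0, -0.001]
force: [-0.6, 0.1, -0.5]
finger_gap: 0.527
```

Request:
move_arm:
  plan:
    - [[0, 0, 0, 0, 0.014, 0.2, 1], [0, 0, 0, 0, 0.014, 0.4, 1], [0, 0, 0, 0, 0.014, 0.6, 1], [0, 0, 0, 0, 0.014, 0.75, 1], [0, 0, 0, 0, 0.014, 0.82, 1], [0, 0, 0, 0, 0.014, 0.85, 1], [0, 0, 0, 0, 0.014, 0.87, 1], [0, 0, 0, 0, 0.014, 0.87, 1]]

```text
t: 9.15
tcp_pos: [0.6708, 0.0106, 0.0468]
tool_rot: [0.707, 0.707, 0.0, 0.0]
force: [0.4, 0.6, -0.8]
finger_gap: 0.528
```

Request:
move_arm:
  plan:
    - [[0, 0, 0, 0, 0, 0, 0.6], [0, 0, 0, 0, 0, 0, 0], [0, 0, 0, 0, 0, 0, 0], [0, 0, 0, 0, 0, 0, 0], [0, 0, 0, 0, 0, -0.2, 0], [0, 0, 0, 0, 0, -0.5, 0], [0, 0, 0, 0, 0, -0.9, 0], [0, 0, 0, 0, 0, -0.9, 0]]

```text
t: 10.15
tcp_pos: [0.6736, 0.0103, 0.1419]
tool_rot: [0.707, 0.707, 0.003, 0.004]
force: [0.0, -0.4, 0.9]
finger_gap: 1.0
```

```bash
python3 - <<'E'
from station import status, snapshot
import cv2,numpy as np
s=snapshot("wrist");np.savez("w2.npz",**s);cv2.imwrite("pics/w2.png",s["img"][:,:,::-1]);print(status.sense()["tcp_pos"])
E
```

```text
[0.67195269 0.01053097 0.13957252]
```

View pics/w2.png

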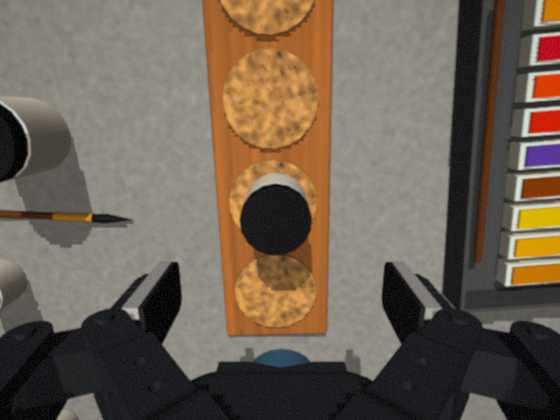

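The pot stands centred on the second disc from the water pot (lid at (276,219)). Next is the XL pot.

Request:
move_arm:
  plan:
    - [[0, 0, 0, 0.1, -0.3, 0, 0], [0, 0, 0, 0.25, -0.7, 0, 0], [0, 0, 0, 0.25, -1, 0, 0], [0, 0, 0, 0.25, -1, 0, 0], [0, 0, 0, 0.25, -1, 0, 0], [0, 0, 0, 0.25, -1, 0, 0], [0, 0, 0, 0.25, -1, 0, 0], [0, 0, 0, 0.25, -1, 0, 0]]

```text
t: 11.2
tcp_pos: [0.5709, 0.0356, 0.1362]
tool_rot: [0.707, 0.707, 0.0, 0.0]
force: [-0.2, 0.8, -0.5]
finger_gap: 1.005
```

Request:
move_arm:
  plan:
    - [[0, 0, 0, 0.1, -0.2, 0, 0], [0, 0, 0, 0.262, -0.5, 0, 0], [0, 0, 0, 0.262, -0.77, 0, 0], [0, 0, 0, 0.262, -0.77, 0, 0], [0, 0, 0, 0.262, -0.77, 0, 0], [0, 0, 0, 0.262, -0.77, 0, 0], [0, 0, 0, 0.262, -0.77, 0, 0], [0, 0, 0, 0.262, -0.77, 0, 0]]

```text
t: 12.2
tcp_pos: [0.4939, 0.0619, 0.1362]
tool_rot: [0.707, 0.707, 0.0, 0.0]
force: [0.3, -0.1, 0.1]
finger_gap: 1.004
```

Request:
move_arm:
  plan:
    - [[0, 0, 0, 0, -0.01, 0.25, 0], [0, 0, 0, 0, -0.01, 0.5, 0], [0, 0, 0, 0, -0.01, 0.75, 0], [0, 0, 0, 0, -0.01, 0.98, 0], [0, 0, 0, 0, -0.01, 0.98, 0], [0, 0, 0, 0, -0.01, 0.98, 0.3], [0, 0, 0, 0, -0.01, 0.98, 1], [0, 0, 0, 0, -0.01, 0.98, 1]]

```text
t: 13.2
tcp_pos: [0.4928, 0.062, 0.0394]
tool_rot: [0.707, 0.707, 0.0, 0.001]
force: [-0.9, 0.3, 5.0]
finger_gap: 0.624
```

Request:
move_arm:
  plan:
    - [[0, 0, 0, 0, 0, 0, 1], [0, 0, 0, 0, 0, 0, 1], [0, 0, 0, 0, 0, -0.1, 1], [0, 0, 0, 0, 0, -0.3, 1], [0, 0, 0, 0, 0, -0.6, 1], [0, 0, 0, 0, 0, -0.9, 1], [0, 0, 0, 0, 0, -1, 1], [0, 0, 0, 0, 0, -1, 1]]

```text
t: 14.2
tcp_pos: [0.4927, 0.062, 0.1388]
tool_rot: [0.707, 0.707, 0.0, 0.001]
force: [-0.0, -0.4, -1.5]
finger_gap: 0.623
```

Request:
move_arm:
  plan:
    - [[0, 0, 0, -0.1, 0.1, 0, 1], [0, 0, 0, -0.3, 0.3, 0, 1], [0, 0, 0, -0.5, 0.5, 0, 1], [0, 0, 0, -0.7, 0.7, 0, 1], [0, 0, 0, -0.9, 0.9, 0, 1], [0, 0, 0, -1, 0.9, 0, 1], [0, 0, 0, -1, 0.9, 0, 1], [0, 0, 0, -1, 0.9, 0, 1]]

```text
t: 15.2
tcp_pos: [0.581, -0.0373, 0.1377]
tool_rot: [0.707, 0.707, -0.001, -0.001]
force: [0.2, 0.7, -1.9]
finger_gap: 0.619
```

Request:
move_arm:
  plan:
    - [[0, 0, 0, -0.05, 0.1, 0, 1], [0, 0, 0, -0.1, 0.3, 0, 1], [0, 0, 0, -0.2, 0.5, 0, 1], [0, 0, 0, -0.28, 0.7, 0, 1], [0, 0, 0, -0.28, 0.88, 0, 1], [0, 0, 0, -0.28, 0.89, 0, 1], [0, 0, 0, -0.28, 0.89, 0, 1], [0, 0, 0, -0.28, 0.89, 0, 1]]

```text
t: 16.2
tcp_pos: [0.6705, -0.0657, 0.1382]
tool_rot: [0.707, 0.707, -0.0, -0.001]
force: [-0.0, -0.1, -1.4]
finger_gap: 0.62
```

Request:
move_arm:
  plan:
    - [[0, 0, 0, 0, 0, 0.2, 1], [0, 0, 0, 0, 0, 0.4, 1], [0, 0, 0, 0, 0, 0.6, 1], [0, 0, 0, 0, 0, 0.75, 1], [0, 0, 0, 0, 0, 0.82, 1], [0, 0, 0, 0, 0, 0.85, 1], [0, 0, 0, 0, 0, 0.87, 1], [0, 0, 0, 0, 0, 0.87, 1]]

```text
t: 17.2
tcp_pos: [0.6718, -0.0662, 0.0518]
tool_rot: [0.707, 0.707, 0.0, 0.0]
force: [-0.4, 0.7, -1.9]
finger_gap: 0.619
```

Request:
move_arm:
  plan:
    - [[0, 0, 0, 0, 0, 0.01, 0.6], [0, 0, 0, 0, 0, 0.01, 0], [0, 0, 0, 0, 0, 0.01, 0], [0, 0, 0, 0, 0, 0.01, 0], [0, 0, 0, 0, 0, -0.2, 0], [0, 0, 0, 0, 0, -0.5, 0], [0, 0, 0, 0, 0, -0.85, 0], [0, 0, 0, 0, 0, -0.85, 0]]

```text
t: 18.2
tcp_pos: [0.6742, -0.0668, 0.1415]
tool_rot: [0.707, 0.707, 0.002, 0.004]
force: [0.2, 0.2, -0.4]
finger_gap: 1.002
```

Request:
move_arm:
  plan:
    - [[0, 0, 0, 0, -0.3, 0, 0], [0, 0, 0, 0.05, -0.7, 0, 0], [0, 0, 0, 0.05, -1, 0, 0], [0, 0, 0, 0.05, -1, 0, 0], [0, 0, 0, 0.05, -1, 0, 0], [0, 0, 0, 0.05, -1, 0, 0], [0, 0, 0, 0.05, -1, 0, 0], [0, 0, 0, 0.05, -1, 0, 0]]

```text
t: 19.2
tcp_pos: [0.5718, -0.0611, 0.1362]
tool_rot: [0.707, 0.707, 0.0, 0.0]
force: [0.0, 0.8, 0.0]
finger_gap: 0.997
```

Request:
move_arm:
  plan:
    - [[0, 0, 0, 0, -0.3, 0, 0], [0, 0, 0, 0.05, -0.7, 0, 0], [0, 0, 0, 0.05, -1, 0, 0], [0, 0, 0, 0.05, -1, 0.1, 0], [0, 0, 0, 0.05, -1, 0.1, 0], [0, 0, 0, 0.05, -1, 0.1, 0], [0, 0, 0, 0.05, -1, 0.1, 0], [0, 0, 0, 0.05, -1, 0.1, 0]]

```text
t: 20.2
tcp_pos: [0.4719, -0.0561, 0.1264]
tool_rot: [0.707, 0.707, 0.0, 0.0]
force: [0.1, 0.5, -0.2]
finger_gap: 1.003
```

Request:
move_arm:
  plan:
    - [[0, 0, 0, 0, -0.27, 0, 0], [0, 0, 0, 0, -0.27, 0.1, 0], [0, 0, 0, 0, -0.27, 0.4, 0], [0, 0, 0, 0, -0.27, 0.7, 0], [0, 0, 0, 0, -0.27, 0.96, 0], [0, 0, 0, 0, -0.27, 0.96, 0], [0, 0, 0, 0, -0.27, 0.96, 0.3], [0, 0, 0, 0, -0.27, 0.96, 1]]

```text
t: 21.2
tcp_pos: [0.4452, -0.0562, 0.0312]
tool_rot: [0.707, 0.707, 0.0, 0.001]
force: [-0.2, 0.3, 0.6]
finger_gap: 0.607
```

Request:
move_arm:
  plan:
    - [[0, 0, 0, 0, 0, 0, 1], [0, 0, 0, 0, 0, 0, 1], [0, 0, 0, 0, 0, 0, 1], [0, 0, 0, 0, 0, -0.3, 1], [0, 0, 0, 0, 0, -0.6, 1], [0, 0, 0, 0, 0, -0.9, 1], [0, 0, 0, 0, 0, -1, 1], [0, 0, 0, 0, 0, -1, 1]]

```text
t: 22.2
tcp_pos: [0.4446, -0.056, 0.1307]
tool_rot: [0.707, 0.707, 0.0, 0.001]
force: [1.1, -0.5, -1.5]
finger_gap: 0.43
```

Request:
move_arm:
  plan:
    - [[0, 0, 0, 0.1, 0.1, 0, 1], [0, 0, 0, 0.2, 0.3, 0, 1], [0, 0, 0, 0.4, 0.5, 0, 1], [0, 0, 0, 0.5, 0.7, 0, 1], [0, 0, 0, 0.6, 0.9, 0, 1], [0, 0, 0, 0.7, 1, 0, 1], [0, 0, 0, 0.7, 1, 0, 1], [0, 0, 0, 0.7, 1, 0, 1]]

```text
t: 23.2
tcp_pos: [0.5433, 0.0141, 0.1297]
tool_rot: [0.707, 0.707, -0.001, -0.001]
force: [-0.1, -0.2, -0.8]
finger_gap: 0.434
```

Request:
move_arm:
  plan:
    - [[0, 0, 0, 0.1, 0.1, 0, 1], [0, 0, 0, 0.2, 0.3, 0, 1], [0, 0, 0, 0.4, 0.5, 0, 1], [0, 0, 0, 0.5, 0.7, 0, 1], [0, 0, 0, 0.65, 0.9, 0, 1], [0, 0, 0, 0.727, 1, 0, 1], [0, 0, 0, 0.727, 1, 0, 1], [0, 0, 0, 0.727, 1, 0, 1]]

```text
t: 24.2
tcp_pos: [0.6435, 0.0863, 0.1301]
tool_rot: [0.707, 0.707, -0.001, -0.001]
force: [-0.6, 0.4, -0.6]
finger_gap: 0.43
```

Request:
move_arm:
  plan:
    - [[0, 0, 0, 0, 0.1, 0, 1], [0, 0, 0, 0, 0.24, 0, 1], [0, 0, 0, 0, 0.24, 0.2, 1], [0, 0, 0, 0, 0.24, 0.4, 1], [0, 0, 0, 0, 0.24, 0.6, 1], [0, 0, 0, 0, 0.24, 0.75, 1], [0, 0, 0, 0, 0.24, 0.85, 1], [0, 0, 0, 0, 0.24, 0.87, 1]]

```text
t: 25.2
tcp_pos: [0.6683, 0.0866, 0.0426]
tool_rot: [0.707, 0.707, -0.0, -0.0]
force: [0.4, 0.3, -0.9]
finger_gap: 0.433
```

Request:
move_arm:
  plan:
    - [[0, 0, 0, 0, 0, 0.01, 1], [0, 0, 0, 0, 0, 0.01, 0.7], [0, 0, 0, 0, 0, 0.01, 0], [0, 0, 0, 0, 0, 0.01, 0], [0, 0, 0, 0, 0, 0.01, 0], [0, 0, 0, 0, 0, -0.3, 0], [0, 0, 0, 0, 0, -0.6, 0], [0, 0, 0, 0, 0, -0.9, 0]]

```text
t: 26.2
tcp_pos: [0.6684, 0.0866, 0.1342]
tool_rot: [0.707, 0.707, -0.0, -0.0]
force: [1.0, 0.6, 0.3]
finger_gap: 1.0
```

Request:
move_arm:
  plan:
    - [[0, 0, 0, -0.1, -0.3, 0, 0], [0, 0, 0, -0.5, -0.6, 0, 0], [0, 0, 0, -0.9, -0.8, 0, 0], [0, 0, 0, -1, -0.8, 0, 0], [0, 0, 0, -1, -0.8, 0, 0], [0, 0, 0, -1, -0.8, 0, 0], [0, 0, 0, -1, -0.8, 0, 0], [0, 0, 0, -1, -0.8, 0, 0]]

```text
t: 27.2
tcp_pos: [0.5886, -0.0126, 0.1332]
tool_rot: [0.707, 0.707, 0.0, -0.0]
force: [-0.1, 0.2, 0.0]
finger_gap: 1.001
```

Request:
move_arm:
  plan:
    - [[0, 0, 0, -0.3, -0.3, 0, 0], [0, 0, 0, -0.6, -0.6, 0, 0], [0, 0, 0, -0.9, -0.8, 0, 0], [0, 0, 0, -1, -0.8, 0, 0], [0, 0, 0, -1, -0.8, 0, 0], [0, 0, 0, -1, -0.8, 0, 0], [0, 0, 0, -1, -0.8, 0, 0], [0, 0, 0, -1, -0.8, 0, 0]]

```text
t: 28.2
tcp_pos: [0.5086, -0.1127, 0.1333]
tool_rot: [0.707, 0.707, 0.0, -0.0]
force: [0.4, -0.1, 0.3]
finger_gap: 0.998
```

Request:
move_arm:
  plan:
    - [[0, 0, 0, -0.3, -0.2, 0, 0], [0, 0, 0, -0.6, -0.4, 0, 0], [0, 0, 0, -0.94, -0.4, 0.1, 0], [0, 0, 0, -0.94, -0.4, 0.2, 0], [0, 0, 0, -0.94, -0.4, 0.2, 0], [0, 0, 0, -0.94, -0.4, 0.2, 0], [0, 0, 0, -0.94, -0.4, 0.2, 0], [0, 0, 0, -0.94, -0.4, 0.2, 0]]

```text
t: 29.2
tcp_pos: [0.4685, -0.2068, 0.1136]
tool_rot: [0.707, 0.707, 0.0, 0.0]
force: [-0.6, 0.5, 0.2]
finger_gap: 1.003
```

Request:
move_arm:
  plan:
    - [[0, 0, 0, 0, 0, 0.2, 0], [0, 0, 0, 0, 0, 0.5, 0], [0, 0, 0, 0, 0, 0.75, 0], [0, 0, 0, 0, 0, 0.86, 0], [0, 0, 0, 0, 0, 0.86, 0.3], [0, 0, 0, 0, 0, 0.86, 0.5], [0, 0, 0, 0, 0, 0.86, 1], [0, 0, 0, 0, 0, 0.86, 1]]

```text
t: 30.2
tcp_pos: [0.4688, -0.2076, 0.0284]
tool_rot: [0.707, 0.707, 0.0, 0.001]
force: [-0.3, 0.2, 6.6]
finger_gap: 0.338
```

Request:
move_arm:
  plan:
    - [[0, 0, 0, 0, 0, 0, 1], [0, 0, 0, 0, 0, 0, 1], [0, 0, 0, 0, 0, 0, 1], [0, 0, 0, 0, 0, -0.3, 1], [0, 0, 0, 0, 0, -0.6, 1], [0, 0, 0, 0, 0, -0.9, 1], [0, 0, 0, 0, 0, -1, 1], [0, 0, 0, 0, 0, -1, 1]]

```text
t: 31.2
tcp_pos: [0.4685, -0.2074, 0.1277]
tool_rot: [0.707, 0.707, 0.0, 0.001]
force: [-0.3, 1.1, -0.1]
finger_gap: 0.338
```

Request:
move_arm:
  plan:
    - [[0, 0, 0, 0.1, 0.1, 0, 1], [0, 0, 0, 0.3, 0.2, 0, 1], [0, 0, 0, 0.5, 0.3, 0, 1], [0, 0, 0, 0.7, 0.4, 0, 1], [0, 0, 0, 0.9, 0.5, 0, 1], [0, 0, 0, 1, 0.5, 0, 1], [0, 0, 0, 1, 0.5, 0, 1], [0, 0, 0, 1, 0.5, 0, 1]]

```text
t: 32.2
tcp_pos: [0.5181, -0.1076, 0.127]
tool_rot: [0.707, 0.707, -0.0, -0.0]
force: [-0.7, -0.0, -0.2]
finger_gap: 0.337
```

Request:
move_arm:
  plan:
    - [[0, 0, 0, 0.1, 0.1, 0, 1], [0, 0, 0, 0.3, 0.2, 0, 1], [0, 0, 0, 0.5, 0.3, 0, 1], [0, 0, 0, 0.7, 0.4, 0, 1], [0, 0, 0, 0.9, 0.5, 0, 1], [0, 0, 0, 1, 0.5, 0, 1], [0, 0, 0, 1, 0.5, 0, 1], [0, 0, 0, 1, 0.5, 0, 1]]

```text
t: 33.2
tcp_pos: [0.5681, -0.0078, 0.1273]
tool_rot: [0.707, 0.707, -0.0, -0.0]
force: [-0.8, -0.6, -0.8]
finger_gap: 0.338
```

Request:
move_arm:
  plan:
    - [[0, 0, 0, 0.1, 0.1, 0, 1], [0, 0, 0, 0.3, 0.2, 0, 1], [0, 0, 0, 0.5, 0.3, 0, 1], [0, 0, 0, 0.7, 0.4, 0, 1], [0, 0, 0, 0.9, 0.5, 0, 1], [0, 0, 0, 1, 0.5, 0, 1], [0, 0, 0, 1, 0.5, 0, 1], [0, 0, 0, 1, 0.5, 0, 1]]

```text
t: 34.2
tcp_pos: [0.618, 0.0922, 0.1272]
tool_rot: [0.707, 0.707, -0.0, -0.0]
force: [-0.4, 0.6, -0.1]
finger_gap: 0.337
```

Request:
move_arm:
  plan:
    - [[0, 0, 0, 0.1, 0.1, 0, 1], [0, 0, 0, 0.3, 0.2, 0, 1], [0, 0, 0, 0.5, 0.3, 0, 1], [0, 0, 0, 0.65, 0.4, 0, 1], [0, 0, 0, 0.706, 0.485, 0, 1], [0, 0, 0, 0.706, 0.485, 0, 1], [0, 0, 0, 0.706, 0.485, 0, 1], [0, 0, 0, 0.706, 0.485, 0, 1]]

```text
t: 35.2
tcp_pos: [0.6667, 0.1625, 0.1272]
tool_rot: [0.708, 0.707, -0.0, -0.0]
force: [-0.2, -0.4, -0.8]
finger_gap: 0.339
```

Request:
move_arm:
  plan:
    - [[0, 0, 0, 0, 0, 0.2, 1], [0, 0, 0, 0, 0, 0.4, 1], [0, 0, 0, 0, 0, 0.6, 1], [0, 0, 0, 0, 0, 0.75, 1], [0, 0, 0, 0, 0, 0.82, 1], [0, 0, 0, 0, 0, 0.86, 1], [0, 0, 0, 0, 0, 0.875, 1], [0, 0, 0, 0, 0, 0.875, 1]]

```text
t: 36.2
tcp_pos: [0.6674, 0.1633, 0.0404]
tool_rot: [0.707, 0.707, 0.0, 0.0]
force: [0.3, 0.9, 0.1]
finger_gap: 0.334
```

Request:
move_arm:
  plan:
    - [[0, 0, 0, 0, 0, 0, 0.75], [0, 0, 0, 0, 0, 0, 0.5], [0, 0, 0, 0, 0, 0, 0], [0, 0, 0, 0, 0, 0, 0], [0, 0, 0, 0, 0, 0, 0], [0, 0, 0, 0, 0, -0.3, 0], [0, 0, 0, 0, 0, -0.6, 0], [0, 0, 0, 0, 0, -0.9, 0]]

```text
t: 37.2
tcp_pos: [0.6669, 0.1632, 0.1306]
tool_rot: [0.707, 0.707, -0.0, -0.0]
force: [0.6, 0.4, 0.1]
finger_gap: 0.999
```

Request:
move_arm:
  plan:
    - [[0, 0, 0, 0.1, -0.3, 0, 0], [0, 0, 0, 0.3, -0.6, 0, 0], [0, 0, 0, 0.5, -0.9, -0.2, 0], [0, 0, 0, 0.7, -1, -0.4, 0], [0, 0, 0, 0.8, -1, -0.6, 0], [0, 0, 0, 0.8, -1, -0.6, 0], [0, 0, 0, 0.8, -1, -0.6, 0], [0, 0, 0, 0.8, -1, -0.6, 0]]

```text
t: 38.2
tcp_pos: [0.5666, 0.2424, 0.1886]
tool_rot: [0.708, 0.707, -0.001, -0.001]
force: [-0.2, 0.2, -0.4]
finger_gap: 0.998
```

Request:
move_arm:
  plan:
    - [[0, 0, 0, 0.3, -0.2, 0, 0], [0, 0, 0, 0.6, -0.4, 0, 0], [0, 0, 0, 0.9, -0.6, -0.1, 0], [0, 0, 0, 1, -0.7, -0.2, 0], [0, 0, 0, 1, -0.7, -0.3, 0], [0, 0, 0, 1, -0.7, -0.3, 0], [0, 0, 0, 1, -0.7, -0.3, 0], [0, 0, 0, 1, -0.7, -0.3, 0]]

```text
t: 39.2
tcp_pos: [0.4975, 0.3425, 0.2194]
tool_rot: [0.708, 0.706, -0.0, -0.0]
force: [-0.4, -0.2, -0.8]
finger_gap: 1.0
```

```bash
python3 - <<'E'
from h import *
from station import snapshot
C=dict(XL=(670.5,-65.2,.069),L=(669.3,10.8,.061),M=(668,86.8,.053),S=(666.7,162.8,.045))
for n in("top","scene"):
    s=snapshot(n);cv2.imwrite(f"pics/{n}1.png",s["img"][:,:,::-1])
    dk=masks(s)[0]; iT=np.linalg.inv(s["T"])
    for k,(x,y,z) in C.items():
        p=iT@[x/1e3,y/1e3,z,1]; u,v,w=s["mtx"]@[p[0],-p[1],-p[2]]
        try:
            f=fit(s,blob(dk,u/w,v/w,20),z); print(n,k,f,"off",round(f[0]-x,1),round(f[1]-y,1))
        except Exception as e: print(n,k,e)
    print("water",fit(s,blob(masks(s)[2],*((366,153) if n=="top" else (154,250)),30),.055))
E
```

```text
top XL [672.6, -65.9, 52.6, np.float64(51.0)] off 2.1 -0.7
top L [671.7, 12.2, 44.4, np.float64(42.7)] off 2.4 1.4
top M [669.8, 84.7, 36.7, np.float64(35.0)] off 1.8 -2.1
top S [668.2, 160.3, 28.9, np.float64(27.2)] off 1.5 -2.5
water [675.9, -161.4, 85.5, np.float64(81.9)]
scene XL [674.0, -64.9, 55.0, np.float64(52.1)] off 3.5 0.3
scene L [673.1, 12.7, 46.7, np.float64(43.9)] off 3.8 1.9
scene M [670.9, 85.7, 38.3, np.float64(35.6)] off 2.9 -1.1
scene S [670.0, 161.1, 30.2, np.float64(27.4)] off 3.3 -1.7
water [681.5, -157.7, 103.1, np.float64(89.6)]
```

View pics/top1.png

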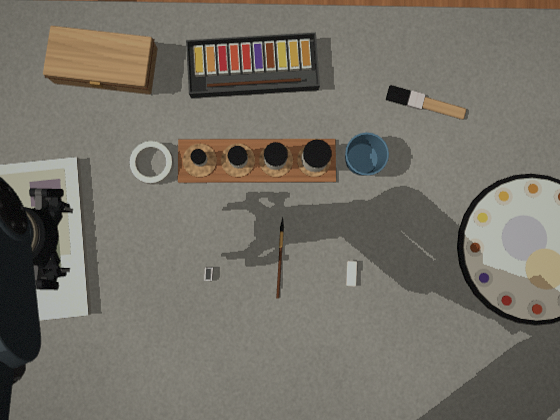

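View pics/scene1.png

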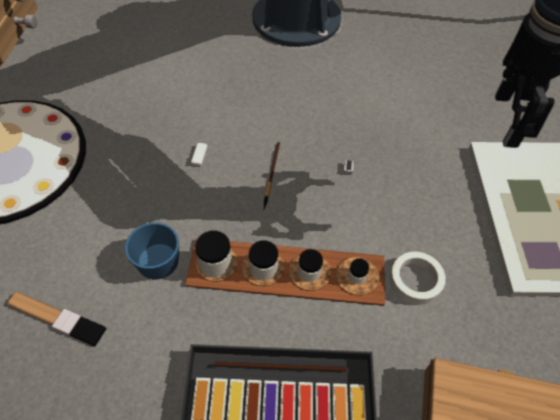

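The pots stand in order in both views: top lids at (317,154), (275,154), (237,156) and (198,157). All are upright, within about 4.5 mm of the disc centres, and the water pot hasn't moved. I'm handing in.

```bash
python3 -c "
from station import manip; print(manip.sign_off())"
```

```text
the job is handed in; nothing more can be done
None
```

The four paint pots stand in size order on the cork discs, largest next to the blue water pot and smallest at the far end. The job was handed in after about 39 s of the 106 s allowed. No verdict came back, so this rests on my own last check.

- **Placement:** both fixed cameras put each lid within about 4.5 mm of its disc centre, against the 12 mm limit. All four pots look upright.
- **Water pot:** its measured position matched the start to within 0.1 mm in both views.
- **Release:** the gripper is open and the arm is well clear of everything.
- **Disagreements:** the two cameras differed by up to about 2 mm, in line with the stated calibration. All the pots read 1.5–4 mm farther from the robot than the disc centres. In the scene view the water pot measured too wide (about 103 mm instead of 84 mm) because the mask took in its side wall. Its change over time is still valid.

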